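# Clamp a sanding block with a cam lever

## Task

Push the sanding block along its channel in the cam clamp until it is fully home against the end stop. Then push the lever round clockwise by its knob until the cam's high point bears on the sprung follower, so that the jaw holds the block firmly, and leave it locked there, neither sprung back nor run on past the high point. Leave the other things on the desk where they are.

Things in the scene. Friction and masses are not known exactly. Their poses are not given: they have to be found in the camera images.
- clamp: Cam clamp on a plywood base fixed to the desk, turned up to 0.3 rad. Origin under the base, 3.5 mm above the desk; x along its channel, away from the robot, y left, z up. In this frame, mm: base x -148 to 65, y -105 to 95, top z 8. Channel along x on its right part, between a fence with face y -85 and guides with face y -47; left of it the follower housing (y -34 to 6, top z 34) and the cam.
- mouth (a point): Middle of the channel's open near end, on its floor: clamp frame x -55, y -66, z 8 mm. The channel is 38 mm wide, its aluminium walls stand 16 mm above the base; from here towards the robot they flare out to x -83.
- seat (a point): Where the centre of the block's underside is when the block is home: clamp frame x 0, y -66, z 8 mm. The end stop across the channel's far end has its face at x 33. Sideways the block has 4 mm of play, until the jaw presses it to the fence.
- block: Loose sanding block, 66 x 34 x 24 mm, dark with a brown top, 30 to 80 g, flat on the base in front of the channel with its far end at the mouth, length along the channel within 3 degrees. Origin: centre of its underside; its y axis is its length. Its top stands 8 mm above the channel's walls. It has 91 to 112 mm to go.
- jaw: Sprung steel jaw, 34 x 10 x 16 mm, rubber face, in the gap between the guides. Origin: centre of its face; axes as the clamp's; moves along -y to the fence. Drawn back it is 5 mm from a block at the fence. A spring of 3.3 N/mm lies between it and the follower: on the block it stands still and only its pressure grows, to about 20 N with the cam's high point on the follower.
- cam_axis (a point): Upright axis of lever and cam, on the base: clamp frame x 0, y 43.5, z 8 mm. The cam is a 44 mm steel disc under the lever, 10 mm off centre, its nose slightly flattened; it is fixed on the shaft at a different angle each time, so its high point meets the follower (straight towards the jaw) at a lever angle anywhere from 1.9 to 2.6 rad. That angle is not measured.
- lever (a joint): Lever angle, rad, clockwise from above: 0 along the clamp's -x, 1.57 along +y. Starts -0.25 to 0.10, ends 3.7. Push at the knob: 3 N when free (friction), rising to 8 N from 1.6 to 0.7 rad before the high point, back to 3 N on it; when the push pauses it eases to 0, 2 to 4, and 0 N. It stays only within 0.4 rad of the high point; let go earlier it springs back, pushed further it runs on.
- knob (a point): Upright black knob at the lever's end, 80 mm from the cam axis: a post of 15 mm diameter from 44 to 78 mm above the desk, higher than all else on the clamp. This point is on its axis, 63 mm above the desk. Push it sideways; nothing needs grasping. Pushed too far, the lever can be pushed back.
- glue: Bystander: flat white glue tube, 106 x 39 x 27 mm, on the desk to the left of the clamp. Origin: centre of its underside.
- pot: Bystander: small paint pot, 29 mm diameter, 52 mm high, on the desk behind the clamp. Origin: centre of its underside.
- pot_side: Bystander: another such paint pot, 29 mm diameter, 52 mm high, close to the right of the clamp. Origin: centre of its underside.
There are look-alikes about, which are no part of the job. There is more than one size of the block; the one meant has the size given above.

How it is judged:
By the outcome, as a careful person would: the job done as asked, in the order asked, and still so for the second after the job is handed in, with the robot touching nothing.
It also fails if it takes over 66 s, if anything falls off the work surface, if the arm or the gripper's body presses on something with over 40 N, if the wrist force passes 120 N, or if a joint passes its speed limit or range.

## Robot

A 6-joint arm with a two-finger parallel gripper is mounted at the origin on a cart in front of the work surface, level with it; the furniture and walls round the work are solid. World frame = base frame: x ahead of the robot, y to its left, z up, the work surface at z = 0. Lengths are in mm, angles in rad, forces in N, time in s.
With the tool pointing down it reaches from about 275 to 750 mm from the base axis. Payload 10.2 kg.
Tool frame: the origin (TCP) lies at the very end of the fingers, on their centre line; the grasp point (between the pads) lies 19 mm behind it; z points along the fingers, y is the line along which they close (so a half turn about z gives the same grasp; the last joint's range is limited). The gripper opens to 85 mm and grips with 20 to 120 N. Pads are 22 mm wide; open, the fingers measure 114 mm over their backs; the gripper's body (76 mm by 85 mm) begins 54 mm behind the grasp point. The pads swing forward as they close: fully open they stand 13 mm farther back than shut.
Start: joints at [0.887, 0.313, 1.498, -0, 1.331, -0.223], TCP at [233.462, 470.241, 231.294] pointing down, gripper open.
Joint ranges: [-2.94, 2.94], [-0.97, 2.17], [0.19, 2.56], [-1.23, 4.37], [0.02, 3.11], [-2.88, 2.88]. Speed limits (rad/s): [2.39, 2.39, 3.01, 3.14, 3.14, 3.14].

## Interface

Orientations are given as a unit quaternion [w, x, y, z].
In Python, from rig import ctrl gives the robot as it stands.
- The arm moves only by the tool step_arm, never from a script. Its argument "increments" is a list of rows, each a list of 3 entries, a list of its own where there are three numbers: the shift along the tool's x, y, z in cm, then the turn, a rotation vector about the tool's x, y, z in degrees, then the opening in per cent of the stroke, from 0 (shut) to 100 (fully open). A call has 1 to 8 rows; each row is the pose to reach, as a shift and turn from the pose commanded when the call began, along the tool's axes at that moment; what a row does not reach only later rows make up. A row lasts 1/8 s, in which the tool goes at most 62.5 mm and 10.7 degrees, less where a joint would pass 70% of its speed; a pose out of reach is approached as far as the arm can. A call with a gripper value outside its range is refused whole. The fingers move at their own pace and stop on an object; "squeeze" is the grip in N (left out, the last holds). Time passes only in rows, so rows that repeat a pose let the fingers close. It gives the time, the measured TCP pose, the force, the opening and the grip force at its end, in the units of the state.
- ctrl.sense(): the state, without advancing time (a new reading comes with each control period).
- ctrl.capture(name): name is "scene" or "side" or "wrist"; returns a dict with "img" (420x560x3 uint8, red, green, blue), "fx", "fy", "cx", "cy" (pixels), "extrinsics" (4x4, takes a point from camera to world coordinates). Camera axes: x right, y down, z forward; pixel columns grow to the right and rows downward; lengths in mm; the calibration is good to about 2 mm. A picture is of the moment at which its call begins. There is no depth.
- ctrl.finish_job(): hands the job in; it is judged then, once.
The state is a dict: "time_s": time; "joints": joint angles; "dq": joint speeds; "tau": joint torques, N m; "eef_pos": TCP position; "ee_rot": TCP orientation; "force": force on the tool from outside, world axes, zero at the start; "wrist_torque": the same for the moment, N m; "grip_width": opening from 0.0 (shut) to 1.0 (fully open); "grip_force": force on a finger pad.
Only numpy, scipy, OpenCV 4.12 (cv2) and the standard library are available. Lean on these libraries where they do the work, as an engineer would, in place of code of your own. Each camera call takes 0.05 s, during which the arm holds its last target. There are 200 camera calls.

## Working session

There is one attempt and no reset: what is moved stays moved. The work goes in short steps, Python scripts to look and compute and a tool call to move; the robot and the scene stay as the last step left them, time stands still between calls to the robot, and variables do not carry over. Pictures are saved under pics/ and viewed, at most 10 in all, crops included, and the job is handed in when it is done.

Besides the shell and the picture viewer there is one more tool, called after "Call:" by a JSON object that holds its "api" and its "payload", one argument or row to a line. step_arm: Moves the arm, as the interface text tells. Its arguments: {"type":"object","properties":{"increments":{"type":"array"},"squeeze":{"type":"number"}},"required":["increments"]}

```bash
mkdir -p pics; ls; python3 - <<'E'
from rig import ctrl
import cv2,pickle
d={}
for n in("scene","side","wrist"):
    c=ctrl.capture(n);d[n]=c;print(n,c["fx"],c["cx"],c["cy"],c["extrinsics"].round(3).tolist())
    cv2.imwrite(f"pics/{n}0.png",c["img"][:,:,::-1])
pickle.dump(d,open("c0.pkl","wb"))
s=ctrl.sense();print(s)
E
```

```text
pics
scene 524.8691477924691 276.4750073009558 211.22307792963338 [[0.693, -0.517, 0.503, 76.812], [-0.721, -0.504, 0.475, -512.112], [0.008, -0.692, -0.722, 841.603], [0.0, 0.0, 0.0, 1.0]]
side 536.3340834282549 279.05493391092085 209.10050852500828 [[0.847, -0.169, 0.505, 57.64], [-0.532, -0.307, 0.789, -888.225], [0.022, -0.937, -0.35, 457.719], [0.0, 0.0, 0.0, 1.0]]
wrist 338.5279090865748 284.6824527298972 214.48186990168196 [[0.444, 0.859, 0.255, 169.002], [0.896, -0.425, -0.128, 501.287], [-0.002, 0.286, -0.958, 373.661], [0.0, 0.0, 0.0, 1.0]]
{'time_s': 0.15, 'joints': array([ 8.86571230e-01,  3.13341132e-01,  1.49824390e+00,  8.24893621e-06,
        1.33099458e+00, -2.23408047e-01]), 'dq': array([-7.36031387e-04, -1.05669701e-03, -3.89038875e-05,  1.05164560e-03,
       -1.56322510e-03, -6.60956212e-06]), 'tau': array([ 2.66957308e-03, -4.12363100e+01, -2.59800714e+01, -7.70734755e-05,
        3.12251846e-03, -1.35109545e-05]), 'eef_pos': array([233.34979453, 470.08343945, 230.86350349]), 'ee_rot': array([-2.19941855e-04,  2.28376199e-01,  9.73572837e-01, -4.41774480e-04]), 'force': array([-0.91317734, -0.7726415 , -0.16586002]), 'wrist_torque': array([0.01147961, 0.06873565, 0.00629883]), 'grip_force': 0.0, 'grip_width': 1.0028172723972701}
```

View pics/scene0.png

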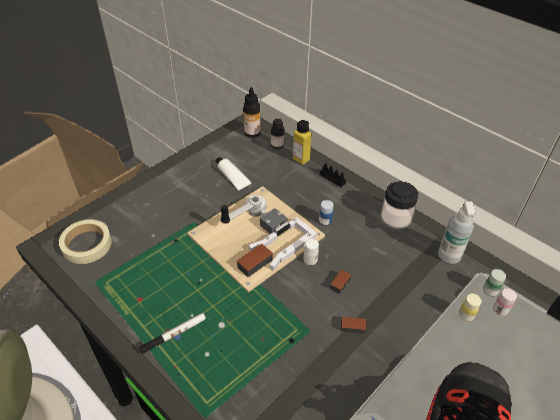

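View pics/side0.png

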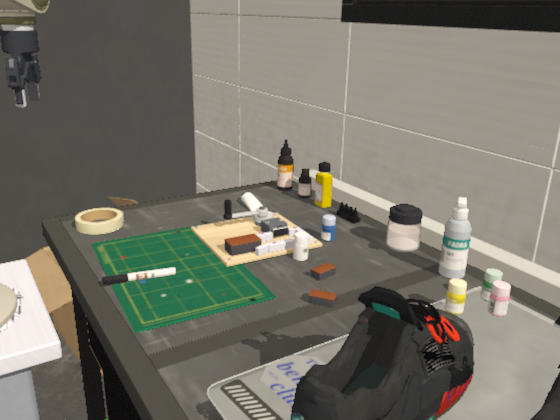

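The scene shows the plywood clamp around (257,235). Its knob is at (225,214), the cam at (258,203), the block at (255,260), the glue at (233,174), and the pots at (326,212) and (311,251). There are three block candidates: (255,260) on the base at the mouth, and (341,281) and (353,324) on the desk. The first fits because it is larger and lies in front of the channel. I'll confirm that with a crop and a measurement.

```bash
cat > h.py <<'E'
import numpy as np,cv2,pickle
def ray(c,u,v,z):
    E=c["extrinsics"];d=E[:3,:3]@np.array([(u-c["cx"])/c["fx"],(v-c["cy"])/c["fy"],1]);o=E[:3,3]
    return o+d*(z-o[2])/d[2]
def proj(c,p):
    E=c["extrinsics"];q=E[:3,:3].T@(np.asarray(p,float)-E[:3,3]);return np.array([c["cx"]+c["fx"]*q[0]/q[2],c["cy"]+c["fy"]*q[1]/q[2]])
def tri(c1,p1,c2,p2):
    A=[];b=[]
    for c,(u,v) in((c1,p1),(c2,p2)):
        E=c["extrinsics"];d=E[:3,:3]@np.array([(u-c["cx"])/c["fx"],(v-c["cy"])/c["fy"],1]);d/=np.linalg.norm(d)
        P=np.eye(3)-np.outer(d,d);A.append(P);b.append(P@E[:3,3])
    return np.linalg.lstsq(np.vstack(A),np.hstack(b),rcond=None)[0]
def clamp2w(o,yaw,p):
    c,s=np.cos(yaw),np.sin(yaw);return np.array([o[0]+c*p[0]-s*p[1],o[1]+s*p[0]+c*p[1],3.5+p[2]])
E
python3 - <<'E'
from h import *
d=pickle.load(open("c0.pkl","rb"));c=d["scene"];im=c["img"]
hsv=cv2.cvtColor(im,cv2.COLOR_RGB2HSV)
m=cv2.inRange(hsv,(8,50,110),(25,170,255));m[:170]=0;m[300:]=0;m[:,:170]=0;m[:,340:]=0
n,l,st,_=cv2.connectedComponentsWithStats(m);k=1+st[1:,4].argmax()
ys,xs=np.nonzero(l==k)
P=np.array([ray(c,x,y,11.5)[:2] for x,y in zip(xs,ys)],np.float32)
r=cv2.minAreaRect(P);print("base rect",r);print(cv2.boxPoints(r).round())
# brown tops
b=cv2.inRange(hsv,(0,90,40),(12,255,170))
n,l,st,ce=cv2.connectedComponentsWithStats(b)
for k in range(1,n):
    if st[k,4]>40 and 150<ce[k,1]<350 and 180<ce[k,0]<400:
        ys,xs=np.nonzero(l==k);z=35.5 if ce[k,0]<300 else 24
        Q=np.array([ray(c,x,y,z)[:2] for x,y in zip(xs,ys)],np.float32);print("brown",ce[k].round(),st[k,4],cv2.minAreaRect(Q))
cr=im[170:345,170:385,::-1];cv2.imwrite("pics/crop0.png",cv2.resize(cr,None,fx=3.4,fy=3.4,interpolation=cv2.INTER_CUBIC))
E
```

```text
base rect ((562.0328369140625, 19.943077087402344), (204.39190673828125, 184.6031036376953), 86.24742126464844)
[[463. -76.]
 [647. -88.]
 [661. 116.]
 [477. 128.]]
brown [254. 257.] 468 ((518.6614379882812, -36.53620147705078), (35.08317947387695, 66.38077545166016), 87.2916259765625)
brown [341. 279.] 229 ((602.0675048828125, -187.76202392578125), (44.381290435791016, 23.362274169921875), 9.575933456420898)
brown [354. 323.] 275 ((543.1207275390625, -265.6060791015625), (23.803388595581055, 41.469696044921875), 38.904136657714844)
```

View pics/crop0.png

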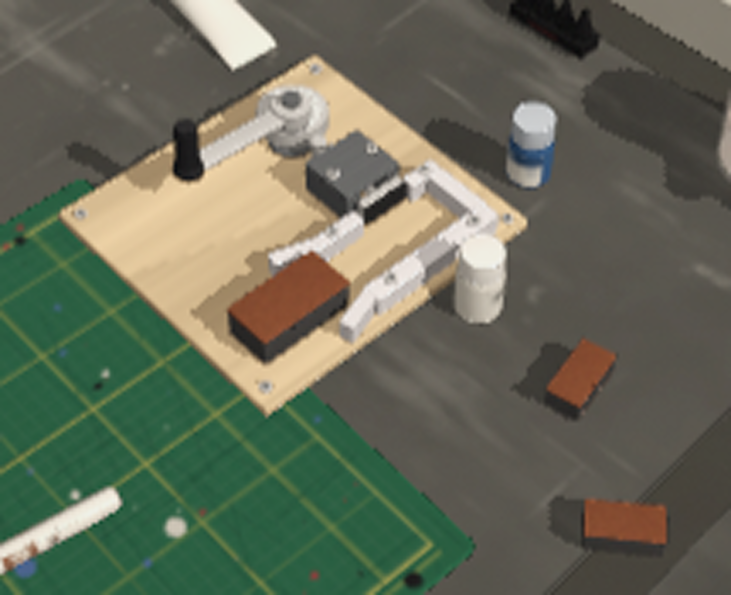

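The crop confirms it. The block at (255,260) measures 66 x 35 mm, while the two on the desk measure about 43 x 23 mm and are look-alikes. The base corners in the full image are (188,233), (248,291), (324,235) and (263,187). The knob top is near crop (186,125).

```bash
cat > m.py <<'E'
from h import *
d=pickle.load(open("c0.pkl","rb"));c=d["scene"];s=d["side"]
f=lambda x,y:(170+x/3.4-.35,170+y/3.4-.35)
pts=[((62,212),(-148,95)),((267,407),(-148,-105)),((524,220),(65,-105)),((318,57),(65,95))]
W=np.array([ray(c,*f(*a),11.5)[:2] for a,_ in pts]);L=np.array([b for _,b in pts],float)
Wc,Lc=W-W.mean(0),L-L.mean(0)
yaw=np.arctan2((Lc[:,0]*Wc[:,1]-Lc[:,1]*Wc[:,0]).sum(),(Lc*Wc).sum())
R=np.array([[np.cos(yaw),-np.sin(yaw)],[np.sin(yaw),np.cos(yaw)]])
o=W.mean(0)-R@L.mean(0)
print(W.round(1).tolist(),"yaw",yaw,"o",o);print("res",(W-(L@R.T+o)).round(1).tolist())
for n,p in dict(mouth=(-55,-66,8),seat=(0,-66,8),cam=(0,43.5,8)).items():
    q=clamp2w(o,yaw,p);print(n,q.round(1))
# knob in both views: dark
def knob(c,box):
    x0,y0,x1,y1=box;g=c["img"][y0:y1,x0:x1].max(2);m=(g<45).astype(np.uint8)
    n,l,st,ce=cv2.connectedComponentsWithStats(m);return [(st[k].tolist(),(ce[k]+[x0,y0]).round(1).tolist()) for k in range(1,n) if st[k,4]>25]
print(knob(c,(215,198,235,228)),knob(s,(220,195,238,222)))
k=ray(c,*f(186,122),78);print("knob top",k)
inv=R.T@(np.array([518.66,-36.54])-o);print("block in clamp",inv)
E
python3 m.py
```

```text
[[481.1, 125.3], [467.8, -71.0], [676.0, -84.1], [690.7, 110.1]] yaw -0.06936760359254977 o [620.64533408  22.17980379]
res [[1.5, -1.9], [2.1, 1.3], [-2.2, 2.9], [-1.4, -2.3]]
mouth [561.2 -39.8  11.5]
seat [616.1 -43.7  11.5]
cam [623.7  65.6  11.5]
[([6, 8, 8, 17, 98], [224.4, 214.9])] [([4, 6, 7, 18, 77], [226.7, 209.3])]
knob top [546.3453886   76.97304907  78.        ]
block in clamp [-97.67007645 -65.64739058]
```

```bash
cat >> h.py <<'E'
from scipy.spatial.transform import Rotation as Ro
O=np.array([620.6,22.2]);YAW=-0.0694
def togo(st,p,xyaw):
    "tool-frame shift (cm) and turn (deg) to TCP p with tool x at world angle xyaw, tool down"
    q=st["ee_rot"];R=Ro.from_quat([q[1],q[2],q[3],q[0]])
    x=np.array([np.cos(xyaw),np.sin(xyaw),0]);z=np.array([0,0,-1.]);T=Ro.from_matrix(np.c_[x,np.cross(z,x),z])
    return (R.inv().apply(np.asarray(p)-st["eef_pos"])/10).round(2),(R.inv()*T).as_rotvec(degrees=True).round(2)
E
python3 - <<'E'
from h import *
from rig import ctrl
s=ctrl.sense()
p=clamp2w(O,YAW,(-175,-66,0));p[2]=150
print(p,togo(s,p,YAW+np.pi/2))
d=pickle.load(open("c0.pkl","rb"));c=d["scene"]
for n,px in dict(pot=(326,220),pot_side=(310,261),glue=(233,180)).items(): 
    w=ray(c,*px,0)[:2];print(n,w.round(),(Ro.from_euler('z',-YAW).as_matrix()[:2,:2]@(w-O)).round())
E
```

```text
[441.4445383  -31.50587067 150.        ] (array([-40.95, -35.67,   8.11]), array([-6.000e-02,  2.000e-02,  6.757e+01]))
pot [720. -55.] [104. -70.]
pot_side [ 610. -105.] [  -2. -127.]
glue [665. 185.] [ 33. 165.]
```

Call:
{"api": "step_arm", "payload": {
  "increments": [
    [[-5,-4.5,1],[0,0,8.5],0],
    [[-10,-9,2],[0,0,17],0],
    [[-15,-13.5,3],[0,0,25.5],0],
    [[-20,-18,4],[0,0,34],0],
    [[-25,-22,5],[0,0,42],0],
    [[-30,-26,6],[0,0,50],0],
    [[-35.5,-31,7],[0,0,59],0],
    [[-40.95,-35.65,8.1],[0,0,67.6],0]
  ],
  "squeeze": 40
}}

```text
time_s: 1.15
eef_pos: [423.4, 11.5, 157.3]
ee_rot: [0.0, 0.733, 0.68, 0.0]
force: [-0.1, 1.4, 1.0]
grip_width: 0.004
grip_force: 0.0
```

```bash
python3 - <<'E'
from h import *
from rig import ctrl
s=ctrl.sense();p=clamp2w(O,YAW,(-170,-66,0));p[2]=22
print(s["time_s"],s["eef_pos"],s["joints"],s["grip_width"],togo(s,p,YAW+np.pi/2))
c=ctrl.capture("wrist");cv2.imwrite("pics/w1.png",c["img"][:,:,::-1]);pickle.dump(c,open("w1.pkl","wb"))
for n,q in dict(seat=(0,-66,8),fence=(-20,-85,24),guide=(-40,-47,24),cam=(0,43.5,50)).items(): print(n,proj(c,clamp2w(O,YAW,q)).round())
E
```

```text
1.15 [423.36624472  11.48391352 157.33628978] [-2.51138219e-01  1.70675255e-01  1.88922440e+00  1.46398774e-04
  1.08124679e+00 -1.76006861e-01] 0.0042242405492349585 (array([-4.15,  2.62, 13.53]), array([ 0.03, -0.  , -0.33]))
seat [499. 242.]
fence [483. 268.]
guide [467. 228.]
cam [563. 117.]
```

View pics/w1.png

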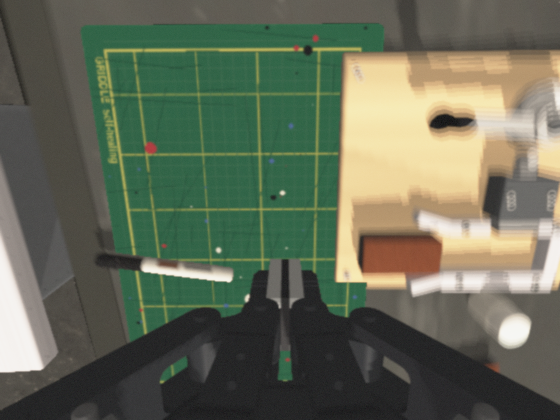

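The picture is blurred because the arm was still moving. It shows the block at (400,254) and the knob at (450,121), with the shut fingers at (285,270). I'll let the arm settle and then measure.

Call:
{"api": "step_arm", "payload": {
  "increments": [
    [[0,0,0],[0,0,0],0],
    [[0,0,0],[0,0,0],0],
    [[0,0,0],[0,0,0],0]
  ]
}}

```text
time_s: 1.58
eef_pos: [422.7, 14.6, 157.7]
ee_rot: [0.0, 0.731, 0.683, 0.0]
force: [0.2, 0.7, 0.5]
grip_width: -0.003
grip_force: 0.0
```

```bash
python3 - <<'E'
from h import *
from rig import ctrl
s=ctrl.sense();p=clamp2w(O,YAW,(-170,-66,0));p[2]=22
print(s["time_s"],s["eef_pos"],s["grip_width"],s["force"],togo(s,p,YAW+np.pi/2))
c=ctrl.capture("wrist");cv2.imwrite("pics/w2.png",c["img"][:,:,::-1]);pickle.dump(c,open("w2.pkl","wb"))
im=c["img"];hsv=cv2.cvtColor(im,cv2.COLOR_RGB2HSV)
b=cv2.inRange(hsv,(0,110,40),(12,255,170))
n,l,st,ce=cv2.connectedComponentsWithStats(b)
Ri=Ro.from_euler('z',-YAW).as_matrix()[:2,:2]
for k in range(1,n):
    if st[k,4]>1000:
        ys,xs=np.nonzero(l==k);Q=np.array([ray(c,x,y,35.5)[:2] for x,y in zip(xs,ys)],np.float32);r=cv2.minAreaRect(Q);print("brown",ce[k],r,"clamp",Ri@(np.array(r[0])-O))
for n,q in dict(cam=(0,43.5,50),f1=(-50,-85,24),f2=(30,-85,24),g1=(-50,-47,24),g2=(-20,-47,24),bn=(-148,95,8),bn2=(-148,-105,8),stop=(33,-66,24)).items(): print(n,proj(c,clamp2w(O,YAW,q)).round())
E
```

```text
1.575 [422.6922257   14.59159871 157.71534238] -0.002849119688847941 [0.21506989 0.67792529 0.52812936] (array([-4.47,  2.68, 13.57]), array([0.02, 0.  , 0.11]))
brown [401.07137859 256.62561232] ((519.095458984375, -37.22069549560547), (34.05617141723633, 66.6221923828125), 86.1571044921875) clamp [-97.13971112 -66.31641896]
cam [563. 124.]
f1 [449. 273.]
f2 [539. 273.]
g1 [455. 232.]
g2 [490. 232.]
bn [347.  54.]
bn2 [335. 284.]
stop [547. 253.]
```

View pics/w2.png

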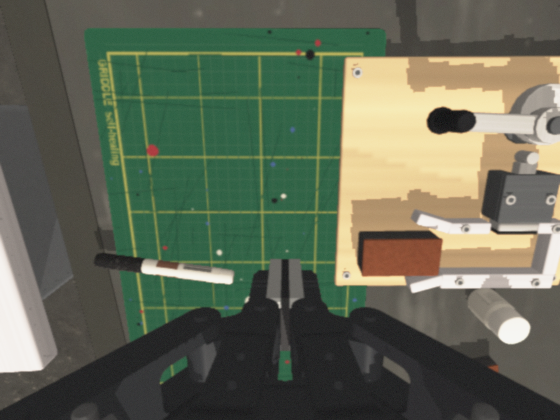

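The settled wrist view puts the block at (401,257), which is clamp (-97,-66). The base corners at (345,57) and (337,284) agree with the model to about 2 mm. I'll go down behind the block.

Call:
{"api": "step_arm", "payload": {
  "increments": [
    [[-2.2,1.3,2],[0,0,0],0],
    [[-4.45,2.7,5],[0,0,0],0],
    [[-4.45,2.7,9],[0,0,0],0],
    [[-4.45,2.7,12],[0,0,0],0],
    [[-4.45,2.7,13.5],[0,0,0],0],
    [[-4.45,2.7,13.5],[0,0,0],0],
    [[-4.45,2.7,13.5],[0,0,0],0]
  ]
}}

```text
time_s: 2.5
eef_pos: [447.2, -32.5, 23.3]
ee_rot: [0.001, 0.731, 0.682, 0.0]
force: [0.8, -0.5, -1.1]
grip_width: 0.001
grip_force: 0.0
```

```bash
python3 - <<'E'
from h import *
from rig import ctrl
s=ctrl.sense();p=clamp2w(O,YAW,(-70,-66,0));p[2]=22
print(s["eef_pos"],s["force"],togo(s,p,YAW+np.pi/2))
E
```

```text
[447.20999133 -32.51245652  23.26910807] [ 0.78369992 -0.50737117 -1.10443061] (array([0.06, 9.92, 0.14]), array([0.07, 0.02, 0.02]))
```

Call:
{"api": "step_arm", "payload": {
  "increments": [
    [[0,1,0],[0,0,0],0],
    [[0,2,0.1],[0,0,0],0],
    [[0,3,0.1],[0,0,0],0],
    [[0,4,0.1],[0,0,0],0],
    [[0,5,0.1],[0,0,0],0],
    [[0,6,0.1],[0,0,0],0],
    [[0,7,0.1],[0,0,0],0],
    [[0,8,0.1],[0,0,0],0]
  ]
}}

```text
time_s: 3.5
eef_pos: [527.2, -38.4, 21.5]
ee_rot: [-0.0, 0.731, 0.682, -0.0]
force: [-0.5, -0.7, 0.7]
grip_width: 0.002
grip_force: 0.3
```

Call:
{"api": "step_arm", "payload": {
  "increments": [
    [[0,0.5,0],[0,0,0],0],
    [[0,1,0],[0,0,0],0],
    [[0,1.5,0],[0,0,0],0],
    [[0,2,0],[0,0,0],0],
    [[0,2.3,0],[0,0,0],0],
    [[0,2.6,0],[0,0,0],0]
  ]
}}

```text
time_s: 4.25
eef_pos: [552.6, -40.1, 21.5]
ee_rot: [-0.0, 0.731, 0.682, -0.0]
force: [-0.3, 0.7, 0.8]
grip_width: 0.003
grip_force: 0.3
```

```bash
cat > st.py <<'E'
from h import *
from rig import ctrl
s=ctrl.sense();Ri=Ro.from_euler('z',-YAW).as_matrix()[:2,:2]
print("t",s["time_s"],"clamp",(Ri@(s["eef_pos"][:2]-O)).round(1),"z",s["eef_pos"][2].round(1),"F",(Ri@s["force"][:2]).round(2),s["force"][2].round(2))
E
python3 st.py
```

```text
t 4.25 clamp [-63.5 -66.9] z 21.5 F [-0.39  0.63] 0.82
```

Call:
{"api": "step_arm", "payload": {
  "increments": [
    [[0,0.3,0],[0,0,0],0],
    [[0,0.6,0],[0,0,0],0],
    [[0,0.9,0],[0,0,0],0],
    [[0,1.1,0],[0,0,0],0],
    [[0,1.3,0],[0,0,0],0]
  ]
}}

```text
time_s: 4.88
eef_pos: [565.6, -41.0, 21.5]
ee_rot: [-0.0, 0.731, 0.682, -0.0]
force: [-1.3, -1.0, -0.3]
grip_width: -0.0
grip_force: 0.3
```

```bash
python3 st.py
```

```text
t 4.875 clamp [-50.5 -66.9] z 21.5 F [-1.19 -1.07] -0.33
```

Call:
{"api": "step_arm", "payload": {
  "increments": [
    [[0,0.2,0],[0,0,0],0],
    [[0,0.4,0],[0,0,0],0],
    [[0,0.5,0],[0,0,0],0],
    [[0,0.5,0],[0,0,0],0]
  ]
}}

```text
time_s: 5.38
eef_pos: [568.2, -41.2, 21.4]
ee_rot: [-0.002, 0.731, 0.682, -0.002]
force: [-12.8, -0.6, 9.5]
grip_width: -0.0
grip_force: 7.1
```

```bash
python3 st.py
```

```text
t 5.375 clamp [-47.9 -66.9] z 21.4 F [-12.73  -1.53] 9.52
```

The block is home: it stopped firmly with the TCP at clamp x -48, as expected. I'll back off, rise, and measure the knob.

Call:
{"api": "step_arm", "payload": {
  "increments": [
    [[0,-1,0],[0,0,0],0],
    [[0,-2.5,0],[0,0,0],0],
    [[0,-2.5,-4],[0,0,0],0],
    [[0,-2.5,-9],[0,0,0],50],
    [[1,-4,-13],[0,0,-8],50],
    [[2,-6,-13],[0,0,-16],50],
    [[3,-8,-13],[0,0,-24],50],
    [[3,-8,-13],[0,0,-24],50]
  ]
}}

```text
time_s: 6.38
eef_pos: [492.2, -5.3, 151.7]
ee_rot: [0.0, 0.574, 0.819, 0.0]
force: [0.6, -0.6, -0.2]
grip_width: 0.497
grip_force: 0.0
```

```bash
python3 st.py; python3 - <<'E'
from h import *
from rig import ctrl
c=ctrl.capture("wrist");cv2.imwrite("pics/w3.png",c["img"][:,:,::-1]);pickle.dump(c,open("w3.pkl","wb"))
print("cam at",c["extrinsics"][:3,3])
d=pickle.load(open("c0.pkl","rb"))["scene"];w2=pickle.load(open("w2.pkl","rb"))
k=np.array([546.3,77,78]);
for c_ in (c,w2):
    print("pred top",proj(c_,k),"bottom",proj(c_,k-[0,0,34]),"seat block near/far end",proj(c_,clamp2w(O,YAW,(-33,-68,32))),proj(c_,clamp2w(O,YAW,(33,-68,32))))
E
```

```text
t 6.375 clamp [-126.2  -36.4] z 151.7 F [ 0.59 -0.57] -0.21
cam at [467.91757212  61.7094335  294.58690225]
pred top [410.96988959 134.09197761] bottom [394.0634047  131.29878266] seat block near/far end [369.30620088 282.7409355 ] [436.14491807 310.41140434]
pred top [472.14211825 114.91203042] bottom [447.30221223 114.70019658] seat block near/far end [476.10299353 258.79910593] [553.58912732 258.9618317 ]
```

View pics/w3.png

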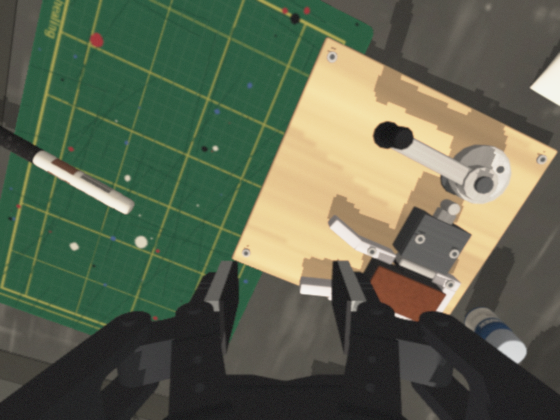

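```bash
python3 - <<'E'
from h import *
w2=pickle.load(open("w2.pkl","rb"));w3=pickle.load(open("w3.pkl","rb"));sc=pickle.load(open("c0.pkl","rb"))["scene"]
print(ray(w3,403,139,78),ray(w3,386,134,44),ray(w2,462,121,78),ray(w2,438,121,44),tri(w2,(462,121),w3,(403,139)),tri(w2,(438,121),w3,(386,134)))
for n,q in dict(cam=(0,43.5,40),base=(-148,-105,8),b2=(65,95,8),b3=(-148,95,8)).items(): print(n,proj(w3,clamp2w(O,YAW,q)).round())
print("scene proj of (539,74) top,bottom",proj(sc,(539,74,78)),proj(sc,(539,74,44)))
m=(w3["img"].max(2)<50).astype(np.uint8)[110:165,360:430];print(cv2.minAreaRect(np.argwhere(m)[:,::-1].astype(np.float32)+[360,110]) if 0 else cv2.boundingRect(m))
s=w3["img"][115:160,365:425,::-1];t=w2["img"][95:145,415:485,::-1]
a=cv2.resize(s,(600,450),interpolation=cv2.INTER_CUBIC);cv2.imwrite("pics/k.png",a)
E
```

```text
[542.93739756  72.58614788  78.        ] [541.64759572  73.28691617  44.        ] [540.22015262  73.69523549  78.        ] [539.82558882  73.00670083  44.        ] [547.94966483  73.10359129  63.0167959 ] [543.46120884  73.12616806  36.55231518]
cam [481. 182.]
base [232. 257.]
b2 [560. 150.]
b3 [329.  33.]
scene proj of (539,74) top,bottom [222.65072531 208.12175806] [223.72976121 219.55053543]
(15, 13, 37, 25)
```

View pics/k.png

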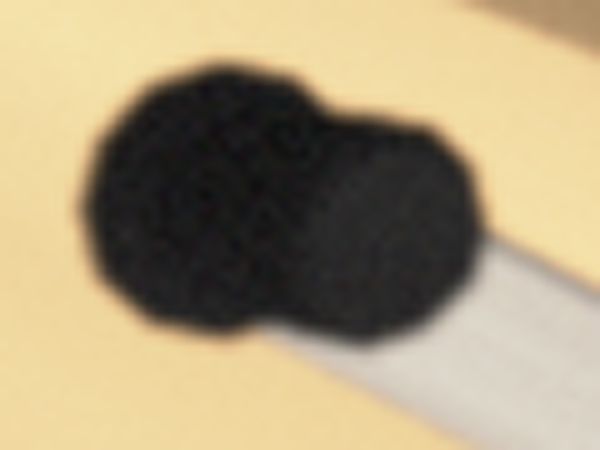

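The crop shows the knob's top disc at full-image (403,139) and its foot at (386,134). That puts the knob axis at about (542,73), with a radius of 82 mm and a lever angle near 0.03 rad, which fits the description. The block in w3 also sits fully in the channel. Next I'll straddle the knob with the open fingers.

```bash
python3 - <<'E'
from h import *
from rig import ctrl
s=ctrl.sense();print(togo(s,(542,73.3,110),YAW+np.pi-.025),s["eef_pos"])
E
```

```text
(array([5.78, 7.3 , 4.18]), array([ 3.000e-02,  6.000e-02, -6.472e+01])) [492.98588458  -5.88070112 151.78296053]
```

Call:
{"api": "step_arm", "payload": {
  "increments": [
    [[1.5,2,0],[0,0,-10],50],
    [[3,4,0],[0,0,-20],50],
    [[4.5,5.5,0],[0,0,-30],50],
    [[5.8,7.3,0],[0,0,-40],50],
    [[5.8,7.3,1],[0,0,-50],50],
    [[5.8,7.3,2],[0,0,-60],50],
    [[5.8,7.3,3],[0,0,-64.7],50],
    [[5.8,7.3,4],[0,0,-64.7],50]
  ]
}}

```text
time_s: 7.42
eef_pos: [542.2, 73.2, 110.9]
ee_rot: [0.0, 0.048, 0.999, -0.0]
force: [0.5, -0.3, 1.0]
grip_width: 0.501
grip_force: 0.0
```

Call:
{"api": "step_arm", "payload": {
  "increments": [
    [[0,0,0],[0,0,0],50],
    [[0,0,0],[0,0,0],50]
  ]
}}

```text
time_s: 7.68
eef_pos: [541.9, 73.5, 111.8]
ee_rot: [0.0, 0.047, 0.999, -0.0]
force: [1.1, -0.0, -1.0]
grip_width: 0.502
grip_force: 0.0
```

```bash
python3 - <<'E'
from h import *
from rig import ctrl
s=ctrl.sense();print(s["time_s"],togo(s,(542,73.3,50),YAW+np.pi-.025),s["eef_pos"],s["joints"],s["grip_width"])
E
```

```text
7.675 (array([-0.01, -0.02,  6.18]), array([-0.  ,  0.04,  0.02])) [541.85738165  73.49263276 111.80370901] [-7.95067696e-02  4.80854504e-01  1.58548900e+00 -1.59212836e-05
  1.07461460e+00 -1.55620179e+00] 0.5019132298862808
```

Call:
{"api": "step_arm", "payload": {
  "increments": [
    [[0,0,1.5],[0,0,0],50],
    [[0,0,3],[0,0,0],50],
    [[0,0,4],[0,0,0],50],
    [[0,0,5],[0,0,0],50],
    [[0,0,6.1],[0,0,0],50],
    [[0,0,6.1],[0,0,0],35],
    [[0,0,6.1],[0,0,0],35],
    [[0,0,6.1],[0,0,0],35]
  ]
}}

```text
time_s: 8.68
eef_pos: [541.7, 73.6, 50.9]
ee_rot: [0.0, 0.046, 0.999, -0.0]
force: [0.3, 0.3, 0.4]
grip_width: 0.35
grip_force: 0.0
```

```bash
python3 st.py; python3 -c "
import numpy as np
for r in (81,):
  for k in range(1,9):
    f=k*0.1; print(round(f,2),round(-r*(1-np.cos(f))/10,2),round(r*np.sin(f)/10,2),round(np.degrees(f),1))"
```

```text
t 8.675 clamp [-82.2  45.8] z 50.9 F [0.28 0.32] 0.42
0.1 -0.04 0.81 5.7
0.2 -0.16 1.61 11.5
0.3 -0.36 2.39 17.2
0.4 -0.64 3.15 22.9
0.5 -0.99 3.88 28.6
0.6 -1.41 4.57 34.4
0.7 -1.9 5.22 40.1
0.8 -2.46 5.81 45.8
```

Call:
{"api": "step_arm", "payload": {
  "increments": [
    [[-0.04,0.81,0],[0,0,5.7],35],
    [[-0.16,1.61,0],[0,0,11.5],35],
    [[-0.36,2.39,0],[0,0,17.2],35],
    [[-0.64,3.15,0],[0,0,22.9],35],
    [[-0.99,3.88,0],[0,0,28.6],35],
    [[-1.41,4.57,0],[0,0,34.4],35],
    [[-1.9,5.22,0],[0,0,40.1],35],
    [[-2.46,5.81,0],[0,0,45.8],35]
  ]
}}

```text
time_s: 9.68
eef_pos: [571.4, 128.8, 50.9]
ee_rot: [-0.0, 0.433, 0.902, -0.001]
force: [-1.4, -4.9, 1.3]
grip_width: 0.352
grip_force: 2.0
```

```bash
cat > lv.py <<'E'
from h import *
from rig import ctrl
s=ctrl.sense();Ri=Ro.from_euler('z',-YAW).as_matrix()[:2,:2]
q=s["ee_rot"];R=Ro.from_quat([q[1],q[2],q[3],q[0]])
p=Ri@(s["eef_pos"][:2]-O)-[0,43.5];th=np.arctan2(p[1],-p[0])
print("t",s["time_s"],"th_tool",th.round(3),"r",np.hypot(*p).round(1),"z",s["eef_pos"][2].round(1),"F tool",R.inv().apply(s["force"]).round(2),"w",s["grip_width"].round(3),s["grip_force"])
E
python3 lv.py
```

```text
Traceback (most recent call last):
  File "lv.py", line 6, in <module>
    print("t",s["time_s"],"th_tool",th.round(3),"r",np.hypot(*p).round(1),"z",s["eef_pos"][2].round(1),"F tool",R.inv().apply(s["force"]).round(2),"w",s["grip_width"].round(3),s["grip_force"])
                                                                                                                                                       ^^^^^^^^^^^^^^^^^^^^^
AttributeError: 'float' object has no attribute 'round'
```

Call:
{"api": "step_arm", "payload": {
  "increments": [
    [[-0.04,0.81,0],[0,0,5.7],35],
    [[-0.16,1.61,0],[0,0,11.5],35],
    [[-0.36,2.39,0],[0,0,17.2],35],
    [[-0.64,3.15,0],[0,0,22.9],35]
  ]
}}

```text
time_s: 10.18
eef_pos: [599.2, 143.3, 50.7]
ee_rot: [-0.001, 0.603, 0.798, -0.001]
force: [-6.9, -5.8, 3.9]
grip_width: 0.349
grip_force: 3.8
```

```bash
sed -i 's/s\["grip_width"\].round(3)/round(s["grip_width"],3)/' lv.py; python3 lv.py
```

```text
t 10.175 th_tool 1.197 r 81.5 z 50.7 F tool [-3.65 -8.26 -3.87] w 0.349 3.7566500902175903
```

Call:
{"api": "step_arm", "payload": {
  "increments": [
    [[-0.01,0.4,0],[0,0,2.9],35],
    [[-0.04,0.81,0],[0,0,5.7],35],
    [[-0.09,1.21,0],[0,0,8.6],35],
    [[-0.16,1.61,0],[0,0,11.5],35]
  ]
}}

```text
time_s: 10.68
eef_pos: [614.7, 146.4, 50.6]
ee_rot: [-0.001, 0.679, 0.734, -0.002]
force: [-8.5, -3.0, 3.1]
grip_width: 0.351
grip_force: 3.4
```

```bash
python3 lv.py
```

```text
t 10.675 th_tool 1.391 r 81.3 z 50.6 F tool [-2.3  -8.71 -3.05] w 0.351 3.4190844744443893
```

Call:
{"api": "step_arm", "payload": {
  "increments": [
    [[-0.01,0.4,0],[0,0,2.9],35],
    [[-0.04,0.81,0],[0,0,5.7],35],
    [[-0.09,1.21,0],[0,0,8.6],35],
    [[-0.16,1.61,0],[0,0,11.5],35]
  ]
}}

```text
time_s: 11.18
eef_pos: [630.6, 146.3, 50.5]
ee_rot: [-0.001, 0.749, 0.662, -0.002]
force: [-8.6, -1.9, 3.5]
grip_width: 0.353
grip_force: 3.4
```

```bash
python3 lv.py
```

```text
t 11.175 th_tool 1.587 r 81.0 z 50.5 F tool [-2.95 -8.34 -3.51] w 0.353 3.393918424844742
```

Call:
{"api": "step_arm", "payload": {
  "increments": [
    [[-0.01,0.4,0],[0,0,2.9],35],
    [[-0.04,0.81,0],[0,0,5.7],35]
  ]
}}

```text
time_s: 11.42
eef_pos: [638.6, 145.1, 50.5]
ee_rot: [-0.001, 0.781, 0.624, -0.002]
force: [-8.1, -2.0, 3.9]
grip_width: 0.349
grip_force: 4.0
```

```bash
python3 lv.py
```

```text
t 11.425 th_tool 1.687 r 80.9 z 50.5 F tool [-3.72 -7.52 -3.85] w 0.349 3.9843665063381195
```

Call:
{"api": "step_arm", "payload": {
  "increments": [
    [[-0.01,0.4,0],[0,0,2.9],35],
    [[-0.04,0.81,0],[0,0,5.7],35]
  ]
}}

```text
time_s: 11.68
eef_pos: [646.4, 143.2, 50.4]
ee_rot: [-0.001, 0.811, 0.584, -0.002]
force: [-9.4, -0.1, 3.0]
grip_width: 0.351
grip_force: 4.6
```

```bash
python3 lv.py
```

```text
t 11.675 th_tool 1.787 r 80.8 z 50.4 F tool [-3.08 -8.88 -2.96] w 0.351 4.64208796620369
```

Call:
{"api": "step_arm", "payload": {
  "increments": [
    [[-0.01,0.4,0],[0,0,2.9],35],
    [[-0.04,0.81,0],[0,0,5.7],35]
  ]
}}

```text
time_s: 11.92
eef_pos: [653.8, 140.4, 50.3]
ee_rot: [-0.001, 0.839, 0.543, -0.002]
force: [-7.0, -0.3, 2.2]
grip_width: 0.353
grip_force: 2.0
```

```bash
python3 lv.py
```

```text
t 11.925 th_tool 1.885 r 80.7 z 50.3 F tool [-3.15 -6.25 -2.21] w 0.353 2.044166922569275
```

Call:
{"api": "step_arm", "payload": {
  "increments": [
    [[-0.01,0.4,0],[0,0,2.9],35],
    [[-0.04,0.81,0],[0,0,5.7],35]
  ]
}}

```text
time_s: 12.18
eef_pos: [661.3, 136.8, 50.4]
ee_rot: [-0.001, 0.865, 0.501, -0.002]
force: [-11.7, 2.1, 3.0]
grip_width: 0.352
grip_force: 5.3
```

```bash
python3 lv.py
```

```text
t 12.175 th_tool 1.988 r 80.6 z 50.4 F tool [ -3.97 -11.18  -2.92] w 0.352 5.3445106744766235
```

Call:
{"api": "step_arm", "payload": {
  "increments": [
    [[-0.01,0.4,0],[0,0,2.9],35],
    [[-0.04,0.81,0],[0,0,5.7],35]
  ]
}}

```text
time_s: 12.42
eef_pos: [668.2, 132.5, 50.3]
ee_rot: [-0.001, 0.889, 0.457, -0.002]
force: [-3.1, 1.2, 1.8]
grip_width: 0.347
grip_force: 1.8
```

```bash
python3 lv.py
```

```text
t 12.425 th_tool 2.089 r 80.4 z 50.3 F tool [-0.82 -3.27 -1.81] w 0.347 1.844690591096878
```

Call:
{"api": "step_arm", "payload": {
  "increments": [
    [[-0.01,0.4,0],[0,0,2.9],35],
    [[-0.04,0.81,0],[0,0,5.7],35]
  ]
}}

```text
time_s: 12.68
eef_pos: [674.8, 127.5, 50.4]
ee_rot: [-0.001, 0.911, 0.413, -0.001]
force: [-3.9, 2.1, 1.0]
grip_width: 0.347
grip_force: 2.0
```

```bash
python3 lv.py
```

```text
t 12.675 th_tool 2.193 r 80.3 z 50.4 F tool [-1.06 -4.33 -0.99] w 0.347 2.048402577638626
```

Call:
{"api": "step_arm", "payload": {
  "increments": [
    [[0,0,0],[0,0,0],35],
    [[0,0,0],[0,0,0],35],
    [[0,0,0],[0,0,0],35]
  ]
}}

```text
time_s: 13.05
eef_pos: [675.7, 127.1, 50.5]
ee_rot: [-0.0, 0.911, 0.413, -0.0]
force: [-2.0, 1.5, -1.2]
grip_width: 0.352
grip_force: 1.0
```

```bash
for i in 1 2 3; do python3 lv.py; done
```

```text
t 13.05 th_tool 2.204 r 80.6 z 50.5 F tool [-0.19 -2.54  1.21] w 0.352 0.9799176827073097
t 13.05 th_tool 2.204 r 80.6 z 50.5 F tool [-0.19 -2.54  1.21] w 0.352 0.9799176827073097
t 13.05 th_tool 2.204 r 80.6 z 50.5 F tool [-0.19 -2.54  1.21] w 0.352 0.9799176827073097
```

Call:
{"api": "step_arm", "payload": {
  "increments": [
    [[-0.01,0.4,0],[0,0,2.9],35],
    [[-0.04,0.81,0],[0,0,5.7],35]
  ]
}}

```text
time_s: 13.3
eef_pos: [681.2, 121.7, 50.5]
ee_rot: [-0.0, 0.93, 0.367, -0.0]
force: [-5.1, 1.0, 0.4]
grip_width: 0.352
grip_force: 2.2
```

```bash
python3 lv.py
```

```text
t 13.3 th_tool 2.3 r 80.4 z 50.5 F tool [-3.04 -4.28 -0.4 ] w 0.352 2.232840433716774
```

```bash
cat > res.py <<'E'
from h import *
from rig import ctrl
a=[];g=[]
for i in range(8):
    ctrl.capture("side");s=ctrl.sense();q=s["ee_rot"];a.append(Ro.from_quat([q[1],q[2],q[3],q[0]]).inv().apply(s["force"]));g.append(s["grip_force"])
a=np.array(a);print("all y",a[:,1].round(1),"mean last5",a[3:].mean(0).round(2),"grip",np.round(g,1))
E
python3 res.py; python3 lv.py
```

```text
all y [-0.4 -1.8 -0.3 -0.5  0.2  0.1  0.   0.6] mean last5 [-0.03  0.08  0.32] grip [0.4 0.7 0.1 0.2 0.  0.  0.  0. ]
t 13.7 th_tool 2.309 r 80.5 z 50.7 F tool [0.08 0.58 0.43] w 0.352 0.0
```

Call:
{"api": "step_arm", "payload": {
  "increments": [
    [[-0.01,0.4,0],[0,0,2.9],35],
    [[-0.04,0.81,0],[0,0,5.7],35]
  ]
}}

```text
time_s: 13.95
eef_pos: [686.3, 115.9, 50.5]
ee_rot: [-0.001, 0.947, 0.32, -0.001]
force: [-5.9, 3.1, 1.9]
grip_width: 0.35
grip_force: 2.8
```

```bash
python3 lv.py;python3 res.py
```

```text
t 13.95 th_tool 2.396 r 80.3 z 50.5 F tool [-2.81 -6.09 -1.88] w 0.35 2.7604980021715164
all y [-4.1 -1.9 -2.3 -1.4 -1.3 -2.3 -1.  -1.6] mean last5 [-0.76 -1.53 -0.56] grip [2.  0.7 1.1 0.9 0.4 0.8 0.8 1. ]
```

Call:
{"api": "step_arm", "payload": {
  "increments": [
    [[-0.01,0.4,0],[0,0,2.9],35],
    [[-0.04,0.81,0],[0,0,5.7],35]
  ]
}}

```text
time_s: 14.6
eef_pos: [691.1, 108.8, 50.5]
ee_rot: [-0.0, 0.962, 0.273, -0.0]
force: [-2.9, 1.0, 1.0]
grip_width: 0.35
grip_force: 1.2
```

```bash
python3 lv.py;python3 res.py; python3 - <<'E'
from rig import ctrl
import cv2,pickle
c=ctrl.capture("scene");pickle.dump(c,open("s2.pkl","wb"));w=ctrl.capture("wrist");pickle.dump(w,open("w4.pkl","wb"))
a=cv2.resize(c["img"][175:290,185:335,::-1],(600,460),interpolation=cv2.INTER_CUBIC);cv2.imwrite("pics/s2.png",a)
E
```

```text
t 14.6 th_tool 2.502 r 80.1 z 50.5 F tool [-1.91 -2.38 -1.03] w 0.35 1.2234318628907204
all y [-2.  -0.4  0.1 -0.4 -0.1 -0.6 -0.5 -0.3] mean last5 [-0.42 -0.37  0.05] grip [0.9 0.2 0.  0.  0.  0.  0.  0. ]
```

View pics/s2.png

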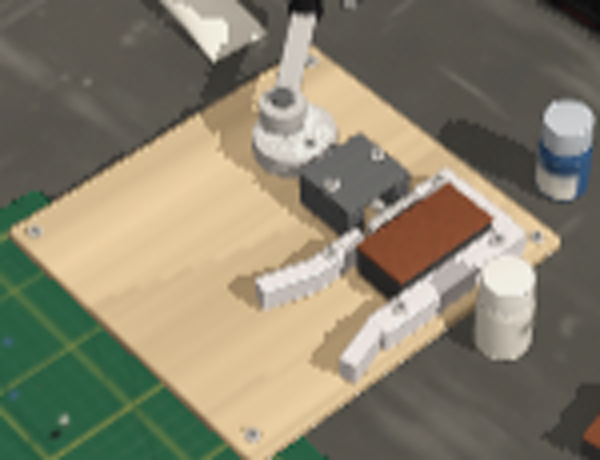

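The crop shows the block hard against the end stop at (430,235). The lever is swung round, with the shaft at (283,100) and the cam disc at (293,135). The pots and glue haven't moved. I'll check the cam's angle from the wrist view.

```bash
python3 - <<'E'
from h import *
c=pickle.load(open("w4.pkl","rb"))
print(c["extrinsics"][:3,3].round(),{k:proj(c,clamp2w(O,YAW,v)).round().tolist() for k,v in dict(cam30=(0,43.5,28),cam50=(0,43.5,48),foll=(0,10,24),farx=(30,43.5,28)).items()})
u,v=proj(c,clamp2w(O,YAW,(0,30,28))).astype(int);u=np.clip(u,100,460);v=np.clip(v,75,345);print(u,v)
cv2.imwrite("pics/w4.png",cv2.resize(c["img"][v-75:v+75,u-100:u+100,::-1],(800,600),interpolation=cv2.INTER_CUBIC))
E
```

```text
[754. 145. 193.] {'cam30': [283.0, 385.0], 'cam50': [283.0, 414.0], 'foll': [327.0, 406.0], 'farx': [314.0, 350.0]}
301 345
```

View pics/w4.png

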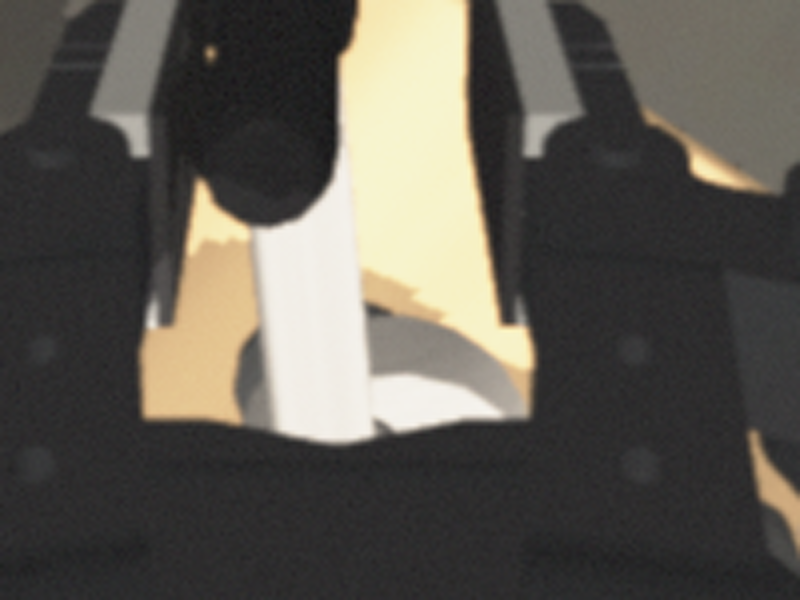

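The wrist view only shows the knob at (265,150) against the trailing finger, because the gripper hides the cam. The earlier view w3 shows the cam disc unobstructed at a lever angle of about 0.03, so I'll measure the nose direction there.

```bash
python3 - <<'E'
from h import *
c=pickle.load(open("w3.pkl","rb"))
# rectify to clamp-frame plane at world z=32, 8 px/mm*: x: -50..50 about cam axis
z=28.5
def H(z,S=6):
    loc=np.array([[-50,-50],[50,-50],[50,50],[-50,50]],float)
    src=np.array([proj(c,clamp2w(O,YAW,(a,43.5+b,z))) for a,b in loc],np.float32)
    dst=np.array([((50-b)*S,(50-a)*S) for a,b in loc],np.float32) # right=-y, up=+x
    return cv2.warpPerspective(c["img"],cv2.getPerspectiveTransform(src,dst),(600,600),flags=cv2.INTER_CUBIC)
a=H(z);cv2.imwrite("pics/cam.png",a[:,:,::-1])
for zz in (8,28.5,40,48): 
    p=proj(c,clamp2w(O,YAW,(0,43.5,zz)));w=ray(c,*p,z+3.5);Ri=Ro.from_euler('z',-YAW).as_matrix()[:2,:2];q=Ri@(w[:2]-O)-[0,43.5];print(zz,"axis at cam.png",((50-q[1])*6).round(),((50-q[0])*6).round())
E
```

```text
8 axis at cam.png 306.0 367.0
28.5 axis at cam.png 300.0 300.0
40 axis at cam.png 296.0 257.0
48 axis at cam.png 293.0 225.0
```

View pics/cam.png

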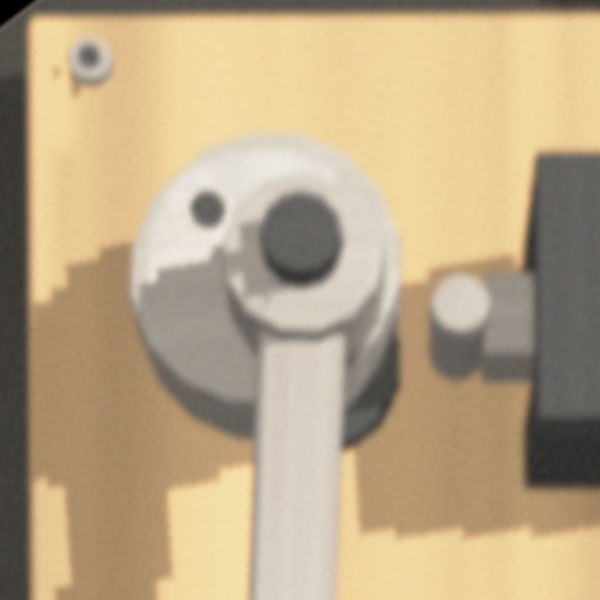

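The rectified view shows the disc centre at (266,268), the shaft axis at about (306,305), and the cam's mark at (208,208). All three lie on one line about 44° left of +x. The high point is therefore at a lever angle of about 0.03 + 2.34 ≈ 2.36 rad. The lever is now at about 2.41 with almost no residual force, which fits. I'll back off so the knob sits mid-gap, check it, and lift.

Call:
{"api": "step_arm", "payload": {
  "increments": [
    [[0,-0.35,0],[0,0,-2.5],35],
    [[-0.03,-0.72,0],[0,0,-5],35],
    [[-0.03,-0.72,0],[0,0,-5],50],
    [[-0.03,-0.72,0],[0,0,-5],50],
    [[-0.03,-0.72,0],[0,0,-5],50],
    [[-0.03,-0.72,0],[0,0,-5],50]
  ]
}}

```text
time_s: 15.85
eef_pos: [687.4, 114.4, 50.5]
ee_rot: [-0.0, 0.949, 0.315, -0.0]
force: [0.2, -0.7, -0.2]
grip_width: 0.499
grip_force: 0.0
```

```bash
python3 lv.py; python3 res.py; python3 - <<'E'
from h import *
from rig import ctrl
a=pickle.load(open("w4.pkl","rb"));b=ctrl.capture("wrist");pickle.dump(b,open("w5.pkl","wb"))
for c in(a,b):
    m=(c["img"].max(2)<38).astype(np.uint8)[270:328,200:402]
    row=c["img"][300].max(1);print("row300",[i for i in range(235,345) if row[i]<60][:3],''.join('#' if row[i]<60 else '.' for i in range(220,350,1)))
E
```

```text
t 15.85 th_tool 2.42 r 80.3 z 50.5 F tool [-0.21  0.68  0.23] w 0.499 0.0
all y [ 0.6  0.  -0.2 -1.   0.5 -0.4 -0.1  0. ] mean last5 [ 0.06 -0.21  0.38] grip [0. 0. 0. 0. 0. 0. 0. 0.]
row300 [240, 241, 242] #####...............#############################################..................................############..............#####
row300 [235, 236, 269] #################................................#################################...............................#################
```

The lever stays put, with the knob centred between the fingers at about 2.42 rad and no force on it. Now I'll lift clear.

Call:
{"api": "step_arm", "payload": {
  "increments": [
    [[0,0,-1.5],[0,0,0],50],
    [[0,0,-3],[0,0,0],50],
    [[0,0,-5],[0,0,0],50],
    [[0,0,-8],[0,0,0],50],
    [[0,0,-12],[0,0,0],50],
    [[0,0,-16],[0,0,0],50],
    [[0,0,-16],[0,0,0],50],
    [[0,0,-16],[0,0,0],50]
  ]
}}

```text
time_s: 17.3
eef_pos: [687.1, 114.5, 210.4]
ee_rot: [-0.0, 0.949, 0.315, -0.0]
force: [-0.1, 0.0, -0.1]
grip_width: 0.497
grip_force: 0.0
```

```bash
python3 lv.py; python3 - <<'E'
from h import *
from rig import ctrl
Ri=Ro.from_euler('z',-YAW).as_matrix()[:2,:2]
c=ctrl.capture("wrist");g=(c["img"].max(2)<45).astype(np.uint8)
print("expected knob top px",proj(c,[*clamp2w(O,YAW,(-80*np.cos(2.42),43.5+80*np.sin(2.42),0))[:2],78]).round())
n,l,st,ce=cv2.connectedComponentsWithStats(g)
for k in range(1,n):
    if 150<st[k,4]<4000 and ce[k,1]<330: print(st[k],ce[k].round(1))
s0=pickle.load(open("c0.pkl","rb"))["scene"]["img"];s2=pickle.load(open("s2.pkl","rb"))["img"];s3=ctrl.capture("scene")["img"]
for n,(x,y,w,h) in dict(pot=(318,198,18,28),pot_side=(302,238,20,28),glue=(213,155,40,36),cam_block=(245,200,65,65)).items():
    f=lambda A,B:np.abs(A[y:y+h,x:x+w].astype(int)-B[y:y+h,x:x+w]).mean().round(1)
    print(n,"start-now",f(s0,s3),"locked-now",f(s2,s3))
E
```

```text
t 17.3 th_tool 2.416 r 80.1 z 210.4 F tool [-0.08 -0.11  0.15] w 0.497 0.0
expected knob top px [283. 204.]
[286   0  39  18 518] [305.4   6.8]
[382  19  47  48 966] [401.3  43.7]
[ 416  101   66   55 1495] [446.8 128.8]
[160 105  24  23 296] [170.7 115.2]
[276 186  18  22 261] [284.4 194.3]
[221 262  15  63 369] [227.9 292.7]
[332 262  18  85 801] [339.5 301.2]
pot start-now 0.9 locked-now 1.1
pot_side start-now 1.0 locked-now 1.3
glue start-now 7.2 locked-now 14.7
cam_block start-now 28.8 locked-now 1.5
```

```bash
python3 -c "
from rig import ctrl
print(ctrl.finish_job())"
```

```text
the job is handed in; nothing more can be done
None
```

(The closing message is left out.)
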